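# Click the spice rack's end stop into its catch

### The arm

A 7-joint arm with a two-finger parallel gripper is mounted at the origin on a cart in front of the work surface, level with it; the furniture and walls round the work are solid. World frame = base frame: x ahead of the robot, y to its left, z up, the work surface at z = 0. Lengths are in mm, angles in rad, forces in N, time in s.
With the tool pointing down it reaches from about 425 to 1025 mm from the base axis. Payload 9.4 kg.
Tool frame: the origin (TCP) lies between the finger pads; the fingertips stand 8 mm ahead of it and the grasp point (between the pads) lies 11 mm behind it; z points along the fingers, x is the direction in which the jaws open and shut, and the axes are right-handed (so a half turn about z gives the same grasp; the last joint's range is limited). The gripper opens to 85 mm and grips with 20 to 120 N. Pads are 22 mm wide; open, the fingers measure 114 mm over their backs; the gripper's body (76 mm by 85 mm) begins 54 mm behind the grasp point. The pads swing forward as they close: fully open they stand 13 mm farther back than shut.
Start: joints at [-1.333, 0.599, -0.003, 1.599, 0.002, 0.943, -0.08], TCP at [224.483, 689.37, 239.275] pointing down, gripper open.
Joint ranges: [-2.57, 2.57], [-0.35, 1.97], [-1.29, 1.29], [0.11, 2.56], [-1.05, 4.19], [0.11, 1.86], [-2.63, 2.63]. Speed limits (rad/s): [2.22, 2.22, 3.01, 3.01, 3.14, 3.14, 3.14].

### API

Orientations are given as a 3x3 rotation matrix whose columns are the frame's x, y, z axes.
In Python, from cell import monitor, imaging, job gives the robot as it stands. The module is installed in compiled form; this text tells all that it offers.
- The arm moves only by the tool move_arm, never from a script. Its argument "plan" is text: rows parted by semicolons, each of 7 numbers parted by spaces: the opening, from 0 (shut) to 1 (fully open), then the shift along the tool's x, y, z in m, then the turn, a rotation vector about the tool's x, y, z in rad. In form: grip dx dy dz wx wy wz; .... A call has 1 to 20 rows; each row is the pose to reach, as a shift and turn from the pose commanded when the call began, along the tool's axes at that moment; what a row does not reach only later rows make up. A row lasts 1/12 s, in which the tool goes at most 41.7 mm and 7.16 degrees, less where a joint would pass 70% of its speed; a pose out of reach is approached as far as the arm can. A call with a gripper value outside its range is refused whole. The fingers move at their own pace and stop on an object; the grip force is fixed at half the most. Time passes only in rows, so rows that repeat a pose let the fingers close. It gives the time, the measured TCP pose, the force and the opening at its end, in the units of the state.
- monitor.sense(): the state, without advancing time (a new reading comes with each control period).
- imaging.get_image(name): name is "side" or "top" or "wrist"; returns (picture, depth): 480x640x3 uint8, red, green, blue; 480x640 float32, mm along the optical axis (not along the pixel's ray), 0 where there is no reading.
- imaging.camera_model(name): a dict with "fovy" (degrees; the focal length in pixels is half the picture's height over the tangent of half this angle, whatever the lens; pixels are square), "cx", "cy" (the principal point, pixels), "dist_coeffs" ([k1, k2, p1, p2, k3] as OpenCV has them; the pictures are not rectified), "world_to_cam" (4x4, takes a point from world to camera coordinates). Camera axes: x right, y up, looking along -z (the intrinsics and any distortion apply to the point x, -y, -z); pixel columns grow to the right and rows downward; lengths in mm; the calibration is good to about 2 mm. A picture is of the moment at which its call begins: read the wrist's pose just before it. camera_model takes no time and is no camera call; for the wrist camera it gives the pose at the moment of the call.
- job.finish_job(): hands the job in, once; it reports no verdict.
The state is a dict: "time_s": time; "joints": joint angles; "joint_velocities": joint speeds; "effort": joint torques, N m; "position": TCP position; "orientation": TCP orientation; "contact_force": force on the tool from outside, world axes, zero at the start; "torque": the same for the moment, N m; "opening": finger opening in mm.
Only numpy, scipy, OpenCV 4.12 (cv2) and the standard library are available. Lean on these libraries where they do the work, as an engineer would, in place of code of your own. Each camera call takes 0.05 s, during which the arm holds its last target.

### The job

Close up the spice rack: with the fingertips, push the blue end stop along its rail from the outside, towards the jars, until its plunger clicks into the notch of the orange catch, and leave it latched there with the hand clear. Only push it: do not grip the stop or touch the black pad on its jar side, do not push it on past the notch, and leave the three jars, the salt shaker and the mug where they stand, neither lifted nor knocked.

Things in the scene. Friction and masses are not known exactly. Their poses are not given: they have to be found in the camera images.
- rack: Low wooden spice rack, fixed, 400 mm long, 120 mm deep. Origin: underside centre. y runs along it: +y to the open end where the stop starts, -y to the 87 mm high end wall; x to the back, z up. Floor board 12 mm thick (x -45 to +55 mm), back strip 42 mm high; in front, at x = -57 mm, an aluminium rail 16 mm wide, 14 mm high, with black end caps 22 mm high.
- end_stop (a joint): Slide of the blue end stop on the rail, m: 0 to 0.24, growing along rack -y, towards the jars; its centre is at rack y = 0.150 - value. Upright plate 90 mm wide (rack x), 7 mm thick, 13.5 to 85 mm above the worktop. At its front edge a block 28 mm wide and 50 mm high rides over the rail, 12 mm out to both sides. It stays where left; friction about 1.5 N.
- push_spot (a point): Centre of a white disc, 26 mm across, on the outer (+y) face of the blue stop, the place to push, 57 mm above the worktop; axes as the rack's. The face is flat and free for 40 mm to both sides along rack x, up to the plate's top edge at 85 mm; at its bottom a foot sticks out 16 mm, its top 16.5 mm above the worktop.
- stop_pad (a point): Black rubber pad, 90 x 3 x 71.5 mm, covering the jar side (-y) of the blue stop; not to be touched. This point: the middle of its jar-side face, 6 mm from the stop's centre; axes as the rack's.
- plunger_foot (a point): Lowest point of the spring plunger's steel tip (8 mm ball) when the plunger is down: at the stop's centre along y, over the middle of the rail. Axes as the rack's.
- plunger (a joint): Spring plunger in the stop's front block, with a red head 14 mm across on top of the block (52 to 58 mm above the worktop). Value: its lift in m, 0 down on the rail or in the notch, about 0.005 on the catch's first ridge. The spring presses it down with 4 N at 0 and 0.6 N more per mm of lift.
- notch (a point): Centre of the orange catch's notch, at the rail's top (14 mm above the worktop); axes as the rack's. The catch is a bent strip, 16 mm wide, clipped on the rail in front of the jars at a place that varies. The stop is latched when plunger_foot is here with the plunger down; it then has about 1 mm of play.
- dark_jar: Small spice jar with dark brown content and white lid, 52 mm across and 70 mm high, standing loose on the rack's floor board. Origin: underside centre. The jars stand in a row beyond the catch, in any order; the nearest one stands 12 to 20 mm clear of the pad of the latched stop.
- tan_jar: Small spice jar with tan content and white lid, 48 mm across and 62 mm high, in the same row. Origin: underside centre.
- brown_jar: Small spice jar with red-brown content and white lid, 44 mm across and 78 mm high, in the same row. Origin: underside centre.
- salt_shaker: Glass salt shaker with a grey cap, 44 mm across and 90 mm high, standing loose to the right of the rack. Origin: underside centre.
- mug: White mug with dark dots, 82 mm across (114 mm with its handle) and 91 mm high, standing loose behind and to the right of the rack. Origin: underside centre.
- catch: The orange catch, 35 mm long; origin at its notch. On its +y side a ramp starts 22 mm out and rises to a ridge 5 mm high, 9 to 11.5 mm out: crossing it takes about 5 N, then the stop snaps forward into the notch by itself and the force dips. On the far side (-y) a steep ridge, 7 mm high, 3 to 12 mm out, holds the stop until about 13 N: do not overrun it.

How it is judged (in metres and radians):
At the end, for the whole second after the job is handed in: The stop is at rest with its plunger down (lifted less than 1.5 mm) in the catch's notch, within 3 mm of the notch's centre along the rail (y of plunger_foot in the frame of notch between -0.003 and 0.003 m and value of joint plunger below 0.0015 m and velocity of joint end_stop between -0.005 and 0.005 m/s); the robot touches nothing.
It fails at once if the stop is gripped: a finger touches the black pad on its jar side (contact force between the fingers and end_stop_c3 above 0.5 N).
It fails at once if the stop is pushed on past the notch, over the far ridge (y of plunger_foot in the frame of notch below -0.009 m).
It fails at once if a jar is lifted, or shifted by more than 8 mm (distance of any of dark_jar, tan_jar, brown_jar from where it was at the start of the episode above 0.008 m).
It fails at once if a jar is tipped (angle between any of dark_jar, tan_jar, brown_jar's own z axis and vertical above 0.3 rad).
It fails at once if the salt shaker or the mug is lifted, or shifted by more than 15 mm (distance of any of salt_shaker, mug from where it was at the start of the episode above 0.015 m).
It also fails if it takes over 37 s, if anything falls off the work surface, if the arm or the gripper's body presses on something with over 40 N, if the wrist force passes 120 N, or if a joint passes its speed limit or range.

## Working session

There is one attempt and no reset: what is moved stays moved. The work goes in short steps, Python scripts to look and compute and a tool call to move; the robot and the scene stay as the last step left them, time stands still between calls to the robot, and variables do not carry over. Pictures are saved under pics/ and viewed, and the job is handed in when it is done.

Besides the shell and the picture viewer there is one more tool, called as name(argument=value, ...) on one line, values as JSON. move_arm: Moves the arm, as the interface text tells. Its arguments: {"type":"object","properties":{"plan":{"type":"string"}},"required":["plan"]}

```bash
mkdir -p pics
cat > h.py <<'E'
import numpy as np, cv2
from cell import monitor, imaging, job
def grab(n,tag):
    s=monitor.sense(); m=imaging.camera_model(n); im,d=imaging.get_image(n)
    cv2.imwrite(f'pics/{tag}.png',im[:,:,::-1]); np.savez(f'pics/{tag}.npz',im=im,d=d,W=m['world_to_cam'],cx=m['cx'],cy=m['cy'],f=240/np.tan(np.radians(m['fovy']/2)),k=np.array(m['dist_coeffs']))
def load(tag): return np.load(f'pics/{tag}.npz')
def cloud(z):
    f=float(z['f']);K=np.array([[f,0,z['cx']],[0,f,z['cy']],[0,0,1.]])
    v,u=np.mgrid[0:480,0:640]
    p=cv2.undistortPoints(np.stack([u,v],-1).reshape(-1,1,2).astype(float),K,z['k']).reshape(480,640,2)
    d=z['d'].astype(float)
    c=np.stack([p[...,0]*d,-p[...,1]*d,-d,np.ones_like(d)],-1)
    w=c@np.linalg.inv(z['W']).T
    w[d<=0]=np.nan
    return w[...,:3]
E
python3 - <<'E'
from h import *
for n in('side','top','wrist'): grab(n,n+'0')
s=monitor.sense(); print(s)
E
```

```text
{'time_s': 0.15, 'joints': array([-1.33271097,  0.59998117, -0.00254186,  1.59996574,  0.00179507,
        0.94291038, -0.07982841]), 'joint_velocities': array([-1.56992820e-04, -1.47304549e-03, -8.00303547e-04, -9.37445615e-06,
       -1.44418064e-03, -1.87180008e-03,  7.67907149e-04]), 'effort': array([ 2.20782866e-03, -7.76995111e+01,  1.56617716e+00, -2.58237505e+01,
        1.23815003e-02,  6.81061327e-03, -8.30001614e-07]), 'position': array([224.3641063 , 689.02918411, 238.57957957]), 'orientation': array([[ 3.09587658e-01,  9.50870866e-01, -2.78132543e-04],
       [ 9.50870076e-01, -3.09587761e-01, -1.23147483e-03],
       [-1.25707997e-03,  1.16781495e-04, -9.99999203e-01]]), 'contact_force': array([0.8067696 , 0.19887106, 0.69900936]), 'torque': array([-0.02033038,  0.00651085,  0.04168304]), 'opening': 85.49413360577965}
```

View pics/side0.png

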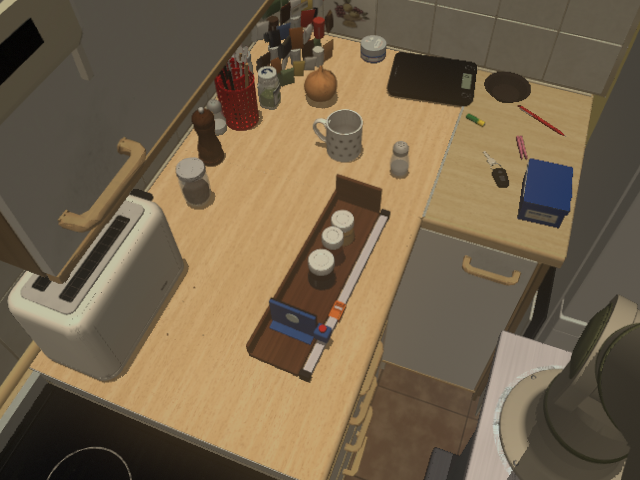

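View pics/top0.png

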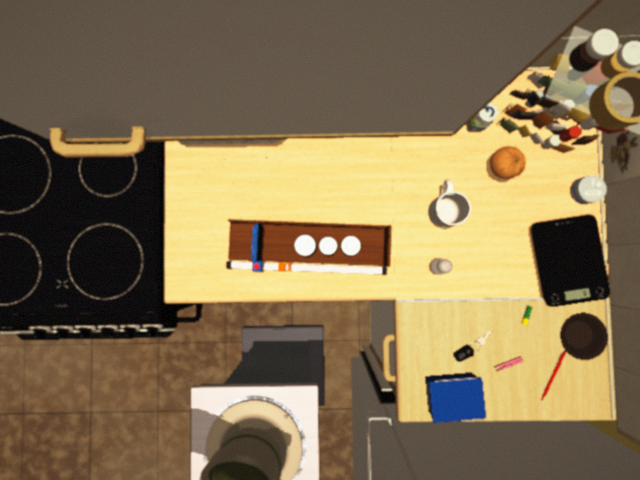

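View pics/wrist0.png

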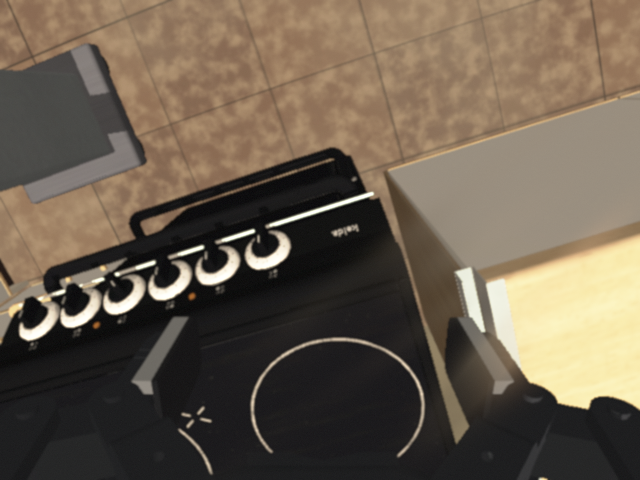

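The side view shows the blue stop at about (293,320) with its white disc, the red plunger head at (323,330) and the orange catch at (337,311). The jars are at (321,262), (332,238) and (343,221). In the top view the stop is at (257,245), the catch at (285,267), and the shaker and mug are off to the right.

Run:
```python
from h import *
for n in('side0','top0'):
    z=load(n); w=cloud(z); im=z['im']; hsv=cv2.cvtColor(im,cv2.COLOR_RGB2HSV).astype(int)
    H,S,V=hsv[...,0],hsv[...,1],hsv[...,2]
    print(n,np.linalg.inv(z['W'])[:3,3])
    box={'side0':(235,390,170,385),'top0':(220,400,215,280)}[n]
    M=np.zeros((480,640),bool);M[box[2]:box[3],box[0]:box[1]]=1
    for nm,m in dict(blue=(H>105)&(H<130)&(S>120),orange=(H>4)&(H<14)&(S>200)&(V>180),red=((H<4)|(H>174))&(S>170)&(V>110),white=(S<60)&(V>140),cap=(V<35)).items():
        mm=m&M; k,l,st,c=cv2.connectedComponentsWithStats(mm.astype(np.uint8))
        for i in range(1,k):
            if st[i,4]<12: continue
            p=w[l==i]; p=p[~np.isnan(p[:,0])]
            if len(p)==0: continue
            print(nm,c[i].round(1),st[i,4],'med',np.median(p,0).round(1),'lo',np.percentile(p,3,axis=0).round(1),'hi',np.percentile(p,97,axis=0).round(1))
            if nm in('blue',):
                q=p[p[:,2]>30]; 
                print('  top',np.median(p[p[:,2]>np.percentile(p[:,2],90)],0).round(1))
```

```text
side0 [ 261.84216245  439.27921753 1010.04467516]
red [322.1 328. ] 35 med [450.8 -15.8  58.8] lo [445.3 -20.2  56.7] hi [455.5 -11.4  62. ]
white [337.3 226.5] 601 med [ 497.4 -226.7   76.3] lo [ 479.4 -263.2   69.9] hi [ 515.9 -175.4   92.4]
white [362.2 258.9] 711 med [ 440.1 -207.4   14.5] lo [ 429.6 -319.2    9.4] hi [ 450.5 -109.2   18.4]
white [320.6 259.5] 439 med [ 500.  -135.9   81.6] lo [ 479.4 -159.3   76.9] hi [ 521.6 -115.6   85. ]
white [330.9 322.1] 73 med [448.1 -54.3  14.9] lo [441.3 -62.3  10.9] hi [455.2 -31.2  44.1]
white [313.5 357. ] 250 med [452.8  21.7  14.9] lo [445.3  -4.   11.7] hi [460.2  48.6  18.4]
top0 [ 476.09603991 -173.82595016 1119.56252266]
blue [255.5 245.9] 241 med [502.3 -17.5  82.2] lo [449.3 -25.9  14.2] hi [551.4   0.6  87.4]
  top [522.2 -20.5  87.1]
red [256.3 266.1] 18 med [454.5 -15.3  57.9] lo [449.7 -20.3  55.1] hi [459.3 -11.7  62.6]
white [304.6 245. ] 361 med [ 502.8 -135.2   80.9] lo [ 481.3 -156.8   12.4] hi [ 524.6 -111.8   84.8]
white [327.7 245.4] 266 med [ 501.3 -189.7   88.9] lo [ 482.7 -208.6   11.3] hi [ 520.3 -171.    92.9]
white [350.4 245.4] 307 med [ 500.7 -244.    72.8] lo [ 479.6 -264.    60.7] hi [ 520.2 -223.6   76.9]
white [242.7 265.2] 154 med [456.8  24.4  14.5] lo [442.2  -9.8   0.5] hi [464.6  53.5  50. ]
white [270.1 266. ] 99 med [453.  -43.8  13.5] lo [445.4 -61.3   0. ] hi [460.5 -26.5  17.9]
white [337.1 268.6] 620 med [ 443.7 -212.8   13.4] lo [ 431.5 -319.2   -1.1] hi [ 454.4 -104.7   17.8]
cap [259.6 241.8] 125 med [512.5 -24.7  61. ] lo [473.  -27.   26.2] hi [552.  -22.4  84.8]
```

Run:
```python
from h import *
a=cv2.imread('pics/side0.png')[280:385,235:395]; b=cv2.imread('pics/top0.png')[205:285,215:400]
cv2.imwrite('pics/sz.png',cv2.resize(a,None,fx=4.5,fy=4.5,interpolation=2)); cv2.imwrite('pics/tz.png',cv2.resize(b,None,fx=4,fy=4,interpolation=2))
```

```text
(no output)
```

View pics/sz.png

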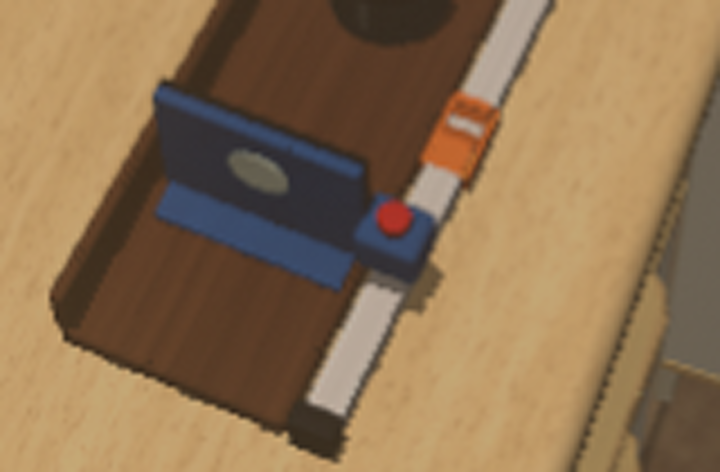

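View pics/tz.png

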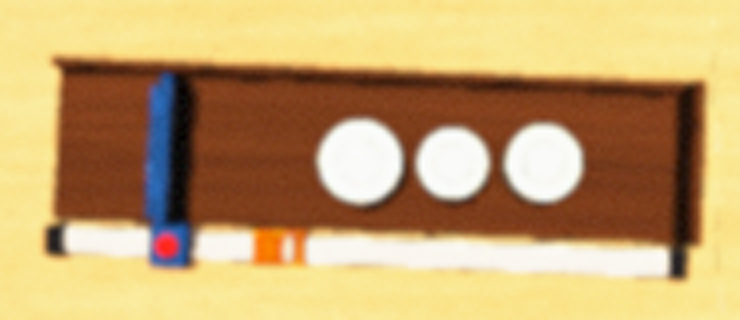

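```bash
cat >> h.py <<'E'
def ray(z,u,v,h):
    f=float(z['f']);K=np.array([[f,0,z['cx']],[0,f,z['cy']],[0,0,1.]])
    p=cv2.undistortPoints(np.array([[[u,v]]],float),K,z['k'])[0,0]
    I=np.linalg.inv(z['W']);o=I[:3,3];d=I[:3,:3]@[p[0],-p[1],-1]
    return o+d*(h-o[2])/d[2]
E
python3 - <<'E'
from h import *
s,t=load('side0'),load('top0')
S=lambda u,v,h:ray(s,235+(u+.5)/4.5-.5,280+(v+.5)/4.5-.5,h).round(1)
T=lambda u,v,h:ray(t,215+(u+.5)/4-.5,205+(v+.5)/4-.5,h).round(1)
print('plunger',S(394,214,58),T(167,245,58))
print('notch',S(465,125,14),T(288,247,14))
print('catch near end',S(441,168,14),T(254,246,14)); print('catch far end',S(480,98,14),T(306,248,14))
print('topedge outer',S(158,85,85),S(362,165,85),'disc',S(258,171,57))
print('foot outer edge',S(157,213,16.5),S(341,288,16.5), 'T plate outer',T(150,160,85),T(168,75,85))
print('caps',S(305,440,22),T(55,240,22),T(678,263,22))
w=cloud(s)
# stop outer face points & disc
v,u=np.mgrid[300:335,262:322]
p=w[300:335,262:322].reshape(-1,3)
R=np.array([[.9985,-.055,0],[.055,.9985,0],[0,0,1]])
q=p@R.T
m=(q[:,2]>35)&(q[:,2]<75)
print(np.histogram(q[m,1],bins=np.arange(10-40,40,3)))
f=q[m&(abs(q[:,1]-np.median(q[m,1]))<8)];A=np.c_[f[:,0],f[:,2],np.ones(len(f))]
print(np.median(f,0),np.linalg.lstsq(A,f[:,1],rcond=None)[0],len(f),f.min(0),f.max(0))
E
```

```text
plunger [451.1 -17.7  58. ] [454.8 -16.2  58. ]
notch [447.2 -88.1  14. ] [451.4 -85.9  14. ]
catch near end [449.4 -65.6  14. ] [452.4 -64.5  14. ]
catch far end [ 445.8 -102.5   14. ] [450.6 -97.2  14. ]
topedge outer [552.8 -24.3  85. ] [464.9 -20.   85. ] disc [508.5 -16.7  57. ]
foot outer edge [550.1  -3.4  16.5] [467.2   0.9  16.5] T plate outer [505.6 -10.6  85. ] [555.8 -21.7  85. ]
caps [455.1  68.2  22. ] [458.4  59.3  22. ] [ 437.6 -329.6   22. ]
(array([  0,   0,   0,   0,   0,   0,   0,   0,   3,   4,  11,  21,  17,
       374, 113,  26,  16,   4,   8,   7,   2,   4,   1]), array([-30, -27, -24, -21, -18, -15, -12,  -9,  -6,  -3,   0,   3,   6,
         9,  12,  15,  18,  21,  24,  27,  30,  33,  36,  39]))
[502.80992018  11.24169797  53.78463577] [-4.38783964e-03 -1.67961806e-02  1.44983372e+01] 560 [449.66102039   3.43190825  35.21478359] [564.39931012  19.13518715  74.96735348]
```

Run:
```python
from h import *
for n in('side0','top0'):
    w=cloud(load(n)).reshape(-1,3); w=w[~np.isnan(w[:,0])]
    print(n)
    for x in range(200,750,50):
        r=[]
        for y in range(-150,800,50):
            k=(w[:,0]>=x)&(w[:,0]<x+50)&(w[:,1]>=y)&(w[:,1]<y+50)
            r.append('   .' if k.sum()<3 else '%4d'%np.percentile(w[k,2],98))
        print(x,' '.join(r))
s=monitor.sense()
R=s['orientation'];p=s['position']
a=-.052
Rt=np.array([[np.cos(a),np.sin(a),0],[np.sin(a),-np.cos(a),0],[0,0,-1]])
from scipy.spatial.transform import Rotation as Q
print(R.T@(np.array([507,45,160])-p), Q.from_matrix(R.T@Rt).as_rotvec())
```

```text
side0
200 -890 -889    .    .    .    .    .    .    .    .    .    .    .    .    .    .    .    .    .
250 -888 -889    .    .    .    .    .    .    .    .    .    .    .    .    .    .    .    .    .
300 -888 -887 -156    .    .    .    .    .    .    .    .    .    .    .    .    .    .    .    .
350    5    4    3    3    3    4    4    4    .    .    .    .    .    .    .    .    .    .    .
400   17   21   57   16   20    4    4    6    .    .    .    .    .    .    .    .    .    .    .
450   83   19   87   18   23    4    4  849  864  835    .    .    .    .    .    .    .    .    .
500   84   16   87   16   14    4    4    9    8    .    .    .    .    .    .    .    .    .    .
550   44   44   75   45   38    4    4    9    8    9    .    .    .    .    .    .    .    .    .
600    4    4    4    4  533  533  533    9    8    8    .    .    .    .    .    .    .    .    .
650  593  622  652  681  692  661  661  638    8    8    .    .    .    .    .    .    .    .    .
700    4    5    4    4    4    4    4  515    8    8    7    .    .    .    .    .    .    .    .
top0

[... 479 characters left out ...]
    .    .    .
450   84   19   86   17   22    4    4    9    8    9    9    9    9    9    9    9    .    .    .
500   84   16   86   16   14    4    4    9    8    9    8    8    9    8    9    9    .    .    .
550   43   43   81   43   40    3    4    9    9    9    9    9    9    9    9    8    .    .    .
600    4    4    4    4  533  533  533    9    9    8    9    8    9    9    9    9    .    .    .
650  817  819  820  822  802  734  665  601    8    9    9    9    9    9    9    9    2    .    .
700    4    4    4    4    4    4    4    9    9    9    9    9    9    9    9    9    3    .    .
[-524.78871414  468.12461356   79.29401244] [9.21789427e-04 9.96139922e-04 1.30803660e+00]
```

move_arm(plan="0 -0.026 0.023 0 0 0 0.065; 0 -0.052 0.047 0 0 0 0.131; 0 -0.079 0.070 0 0 0 0.196; 0 -0.105 0.094 0 0 0 0.262; 0 -0.131 0.117 0 0 0 0.327; 0 -0.157 0.140 0 0 0 0.392; 0 -0.184 0.164 0 0 0 0.458; 0 -0.210 0.187 0 0 0 0.523; 0 -0.236 0.211 0 0 0 0.589; 0 -0.262 0.234 0 0 0 0.654; 0 -0.289 0.257 0 0 0 0.719; 0 -0.315 0.281 0 0 0 0.785; 0 -0.341 0.304 0 0 0 0.850; 0 -0.367 0.328 0 0 0 0.916; 0 -0.394 0.351 0 0 0 0.981; 0 -0.420 0.374 0.01 0 0 1.046; 0 -0.446 0.398 0.02 0 0 1.112; 0 -0.472 0.421 0.04 0 0 1.177; 0 -0.499 0.445 0.06 0 0 1.243; 0 -0.525 0.468 0.079 0 0 1.308")

```text
time_s: 1.82
position: [507.5, 43.7, 159.5]
orientation: [[0.999, -0.055, 0.001], [-0.055, -0.999, -0.0], [0.001, -0.0, -1.0]]
contact_force: [0.2, 0.9, 1.0]
opening: -0.2
```

move_arm(plan="0 0 0 0 0 0 0; 0 0 0 0 0 0 0; 0 0 0 0 0 0 0")

```text
time_s: 2.07
position: [506.7, 45.5, 160.1]
orientation: [[0.999, -0.052, -0.001], [-0.052, -0.999, 0.0], [-0.001, -0.0, -1.0]]
contact_force: [-0.6, 0.4, 1.2]
opening: 0.2
```

Run:
```python
from h import *
s=monitor.sense()
for k in('time_s','joints','position','orientation','contact_force','opening'): print(k,np.round(s[k],3))
grab('wrist','w1');grab('side','s1')
```

```text
time_s 2.067
joints [-0.431  0.479  0.323  2.179 -0.296  0.525  0.065]
position [506.666  45.484 160.144]
orientation [[ 0.999 -0.052 -0.001]
 [-0.052 -0.999  0.   ]
 [-0.001 -0.    -1.   ]]
contact_force [-0.636  0.364  1.218]
opening 0.192
```

View pics/w1.png

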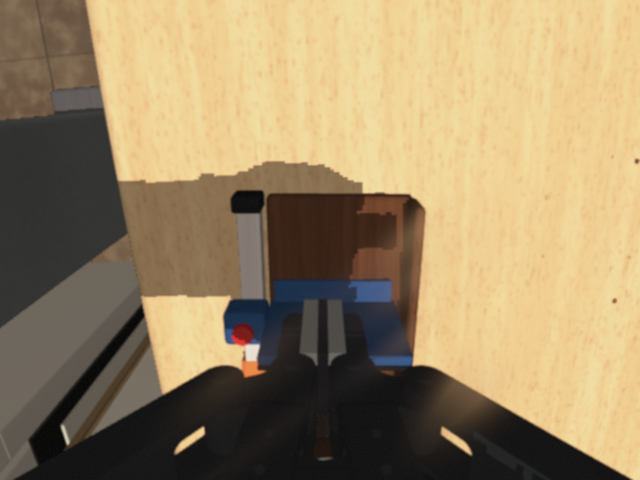

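View pics/s1.png

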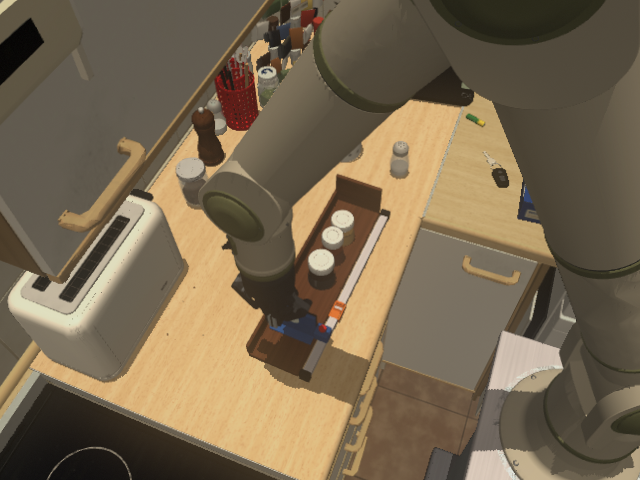

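move_arm(plan="0 0 0 0.025 0 0 0; 0 0 0 0.05 0 0 0; 0 0 0 0.075 0 0 0; 0 0 0 0.1 0 0 0; 0 0 0.01 0.1 0 0 0; 0 0 0.02 0.1 0 0 0; 0 0 0.03 0.1 0 0 0; 0 0 0.03 0.1 0 0 0; 0 0 0.03 0.1 0 0 0")

```text
time_s: 2.92
position: [506.0, 14.4, 61.8]
orientation: [[0.999, -0.054, 0.002], [-0.054, -0.999, 0.0], [0.002, -0.0, -1.0]]
contact_force: [0.5, 0.1, 0.6]
opening: 0.3
```

Run:
```python
from h import *
grab('wrist','w2');grab('side','s2')
a=cv2.imread('pics/s2.png')[230:385,225:400]
cv2.imwrite('pics/s2z.png',cv2.resize(a,None,fx=3.8,fy=3.8,interpolation=2))
```

```text
(no output)
```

View pics/s2z.png

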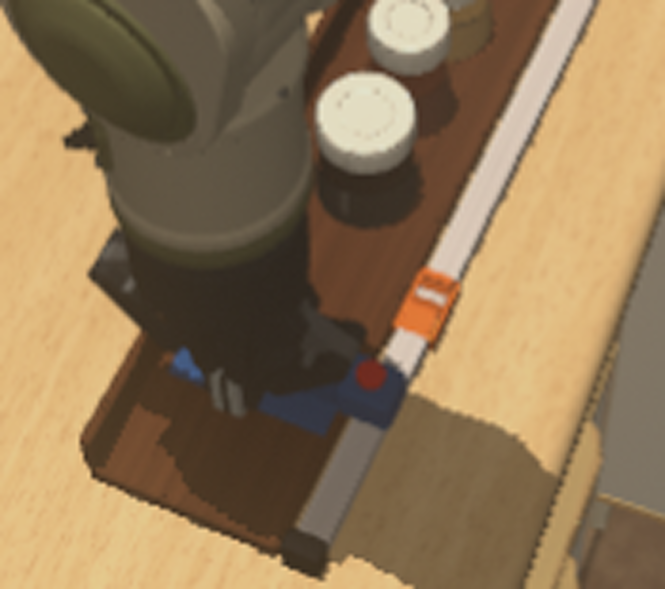

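View pics/w2.png

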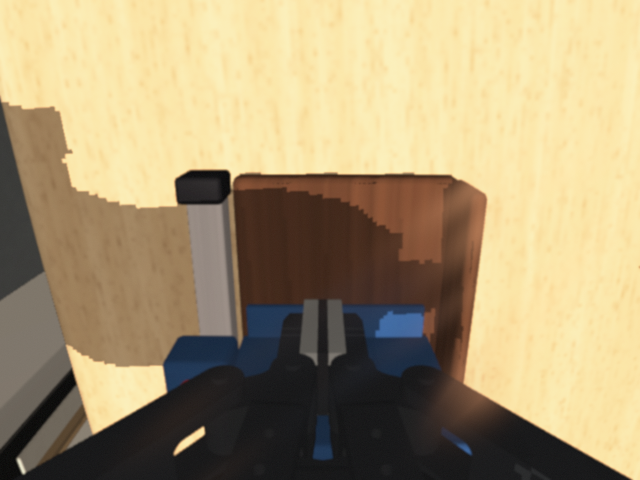

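move_arm(plan="0 0 0.004 0 0 0 0; 0 0 0.008 0 0 0 0; 0 0 0.012 0 0 0 0; 0 0 0.014 0 0 0 0; 0 0 0.016 0 0 0 0; 0 0 0.018 0 0 0 0; 0 0 0.020 0 0 0 0; 0 0 0.022 0 0 0 0; 0 0 0.025 0 0 0 0; 0 0 0.028 0 0 0 0; 0 0 0.031 0 0 0 0; 0 0 0.034 0 0 0 0; 0 0 0.037 0 0 0 0; 0 0 0.040 0 0 0 0; 0 0 0.043 0 0 0 0; 0 0 0.046 0 0 0 0; 0 0 0.048 0 0 0 0; 0 0 0.050 0 0 0 0; 0 0 0.050 0 0 0 0; 0 0 0.050 0 0 0 0")

```text
time_s: 4.68
position: [502.9, -35.0, 60.4]
orientation: [[0.999, -0.052, 0.0], [-0.052, -0.999, -0.0], [0.0, 0.0, -1.0]]
contact_force: [0.1, -0.2, 0.1]
opening: 0.1
```

Run:
```python
from h import *
grab('side','s3')
a=cv2.imread('pics/s3.png')[230:385,225:400]
cv2.imwrite('pics/s3z.png',cv2.resize(a,None,fx=3.8,fy=3.8,interpolation=2))
```

```text
(no output)
```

View pics/s3z.png

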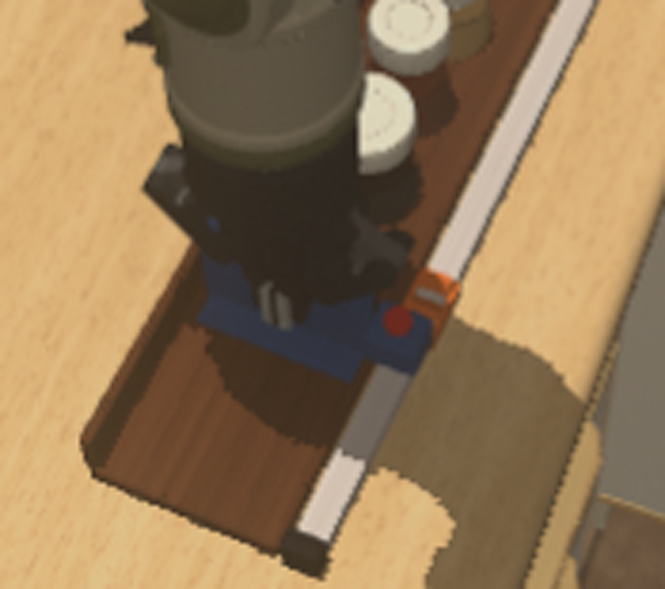

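Run:
```python
from h import *
for n in ('s1','s2','s3'):
    z=load(n);hsv=cv2.cvtColor(z['im'],cv2.COLOR_RGB2HSV).astype(int);H,S,V=np.moveaxis(hsv,2,0)
    m=((H<4)|(H>174))&(S>170)&(V>80);m[:280]=0;m[370:]=0;m[:,:280]=0;m[:,370:]=0
    v,u=np.nonzero(m);print(n,len(u),u.mean(),v.mean(),ray(z,u.mean(),v.mean(),57))
```

```text
s1 12 323.75 327.0833333333333 [448.78776384 -19.33055041  57.        ]
s2 0 nan nan [nan nan nan]
s3 0 nan nan [nan nan nan]<stdin>:5: RuntimeWarning: Mean of empty slice.
  ret = ret.dtype.type(ret / rcount)
```

Run:
```python
from h import *
for n in ('s0','s2','s3'):
    z=load(n if n!='s0' else 'side0');hsv=cv2.cvtColor(z['im'],cv2.COLOR_RGB2HSV).astype(int);H,S,V=np.moveaxis(hsv,2,0)
    m=((H<6)|(H>172))&(S>180)&(V>50);m[:300]=0;m[345:]=0;m[:,312:].any();m[:,:312]=0;m[:,340:]=0
    k,l,st,c=cv2.connectedComponentsWithStats(m.astype(np.uint8))
    i=1+st[1:,4].argmax();print(n,st[i],c[i],ray(z,*c[i],57).round(1))
```

```text
s0 [319 325   7   7  36] [322.02777778 328.08333333] [450.9 -16.4  57. ]
s2 [320 326   5   5  12] [321.66666667 327.5       ] [451.9 -17.3  57. ]
s3 [328 314   2   1   2] [328.5 314. ] [450.3 -46.7  57. ]
```

move_arm(plan="0 0 0.003 0 0 0 0; 0 0 0.006 0 0 0 0; 0 0 0.009 0 0 0 0; 0 0 0.012 0 0 0 0; 0 0 0.015 0 0 0 0; 0 0 0.018 0 0 0 0; 0 0 0.020 0 0 0 0; 0 0 0.022 0 0 0 0; 0 0 0.022 0 0 0 0")

```text
time_s: 5.48
position: [501.8, -56.7, 60.4]
orientation: [[0.999, -0.052, 0.0], [-0.052, -0.999, 0.0], [0.0, -0.0, -1.0]]
contact_force: [1.1, 2.8, 0.9]
opening: -0.2
```

move_arm(plan="0 0 0.001 0 0 0 0; 0 0 0.002 0 0 0 0; 0 0 0.003 0 0 0 0; 0 0 0.003 0 0 0 0")

```text
time_s: 5.82
position: [501.6, -59.4, 60.4]
orientation: [[0.999, -0.052, 0.0], [-0.052, -0.999, 0.0], [0.0, -0.0, -1.0]]
contact_force: [0.9, 3.9, 2.2]
opening: -0.1
```

move_arm(plan="0 0 0.001 0 0 0 0; 0 0 0.002 0 0 0 0; 0 0 0.003 0 0 0 0; 0 0 0.003 0 0 0 0")

```text
time_s: 6.15
position: [501.4, -62.9, 60.3]
orientation: [[0.999, -0.052, 0.0], [-0.052, -0.999, -0.0], [0.0, 0.0, -1.0]]
contact_force: [1.3, 2.1, 2.3]
opening: -0.2
```

move_arm(plan="0 0 0.001 0 0 0 0; 0 0 0.001 0 0 0 0; 0 0 0.001 0 0 0 0")

```text
time_s: 6.4
position: [501.1, -64.1, 60.2]
orientation: [[0.999, -0.053, -0.0], [-0.053, -0.999, -0.001], [-0.0, 0.001, -1.0]]
contact_force: [0.3, 0.8, 0.7]
opening: -0.0
```

move_arm(plan="0 0 0.001 0 0 0 0; 0 0 0.001 0 0 0 0")

```text
time_s: 6.57
position: [501.0, -65.1, 60.2]
orientation: [[0.999, -0.052, -0.0], [-0.052, -0.999, -0.0], [-0.0, 0.0, -1.0]]
contact_force: [0.8, -0.1, 0.4]
opening: 0.1
```

move_arm(plan="0 0 0.001 0 0 0 0; 0 0 0.001 0 0 0 0")

```text
time_s: 6.73
position: [500.9, -66.0, 60.2]
orientation: [[0.999, -0.052, -0.0], [-0.052, -0.999, -0.0], [-0.0, 0.0, -1.0]]
contact_force: [0.1, 0.2, 0.0]
opening: -0.1
```

Run:
```python
from h import *
grab('side','s4')
a=cv2.imread('pics/s4.png')[230:385,225:400]
cv2.imwrite('pics/s4z.png',cv2.resize(a,None,fx=3.8,fy=3.8,interpolation=2))
```

```text
(no output)
```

View pics/s4z.png

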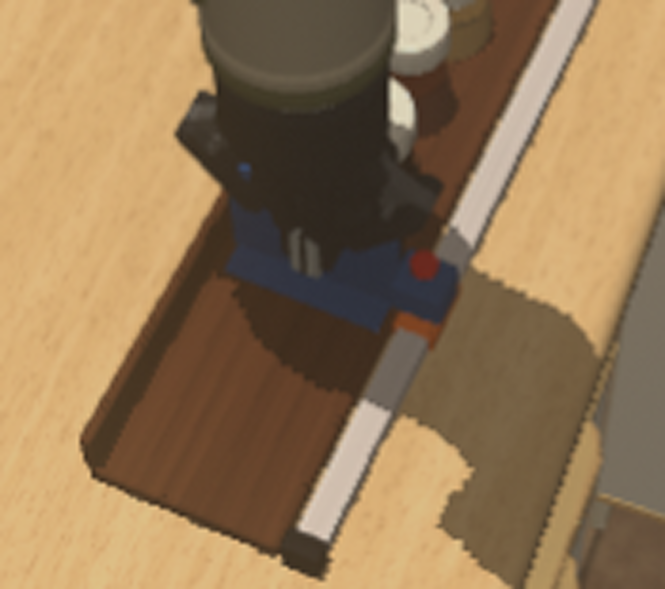

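Run:
```python
from h import *
z=load('s4')
for h in (57,62): print(ray(z,225+425.5/3.8-.5,230+265/3.8-.5,h))
```

```text
[447.56229652 -80.22753229  57.        ]
[446.58794485 -77.50202129  62.        ]
```

move_arm(plan="0 0 0.001 0 0 0 0; 0 0 0.001 0 0 0 0")

```text
time_s: 6.95
position: [501.0, -66.9, 60.3]
orientation: [[0.999, -0.052, -0.0], [-0.052, -0.999, -0.0], [-0.0, 0.0, -1.0]]
contact_force: [-0.1, -0.1, 0.6]
opening: 0.0
```

move_arm(plan="0 0 0.001 0 0 0 0; 0 0 0.001 0 0 0 0")

```text
time_s: 7.12
position: [501.0, -67.9, 60.3]
orientation: [[0.999, -0.052, 0.0], [-0.052, -0.999, -0.0], [0.0, 0.0, -1.0]]
contact_force: [-0.5, 0.5, -0.2]
opening: 0.2
```

Run:
```python
from h import *
grab('side','s5')
a=cv2.imread('pics/s5.png')[230:385,225:400]
cv2.imwrite('pics/s5z.png',cv2.resize(a,None,fx=3.8,fy=3.8,interpolation=2))
```

```text
(no output)
```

View pics/s5z.png

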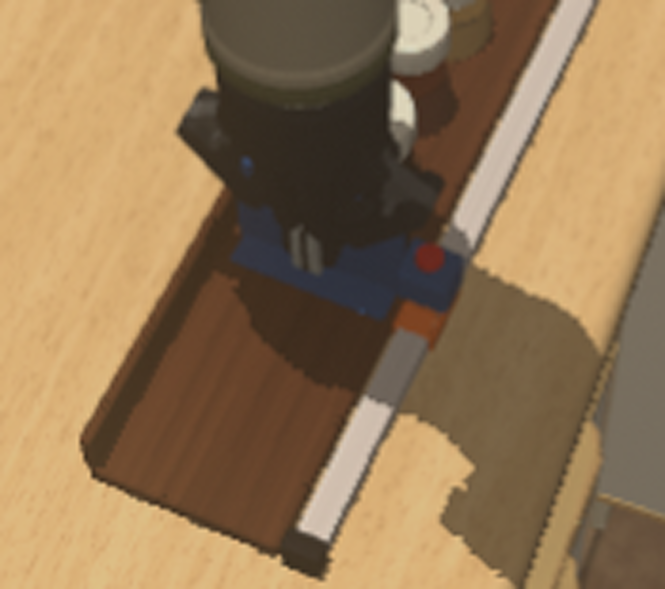

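Run:
```python
from h import *
for n,a,b in (('s3',398,320),('s4',425,265),('s5',430.5,257)):
    z=load(n)
    print(n,ray(z,225+a/3.8-.4,230+b/3.8-.4,57).round(1))
# shift of stop between s4 and s5 vs arm via correlation of patches (foot/block)
a,b=[cv2.cvtColor(load(n)['im'],cv2.COLOR_RGB2GRAY).astype(np.float32) for n in('s4','s5')]
for nm,(x0,y0,x1,y1) in dict(foot=(284,296,326,318),block=(326,294,346,314)).items():
    best=cv2.matchTemplate(b[y0-8:y1+8,x0-8:x1+8],a[y0:y1,x0:x1],cv2.TM_CCOEFF_NORMED);print(nm,np.array(cv2.minMaxLoc(best)[3])-8,best.max())
```

```text
s3 [449.  -47.6  57. ]
s4 [447.5 -80.   57. ]
s5 [446.6 -85.1  57. ]
foot [ 0 -1] 0.950585
block [ 1 -3] 0.9837948
```

move_arm(plan="0 0 -0.01 0 0 0 0; 0 0 -0.03 0 0 0 0; 0 0 -0.05 0 0 0 0; 0 0 -0.07 0 0 0 0; 0 0 -0.10 0 0 0 0; 0 0 -0.12 -0.03 0 0 0; 0 0 -0.15 -0.06 0 0 0; 0 0 -0.18 -0.09 0 0 0; 0 0 -0.21 -0.12 0 0 0; 0 0 -0.24 -0.14 0 0 0; 0 0 -0.27 -0.14 0 0 0; 0 0 -0.30 -0.14 0 0 0; 0 0 -0.30 -0.14 0 0 0; 0 0 -0.30 -0.14 0 0 0")

```text
time_s: 8.33
position: [515.7, 234.9, 200.0]
orientation: [[0.999, -0.047, -0.0], [-0.047, -0.999, 0.0], [-0.0, -0.0, -1.0]]
contact_force: [-0.3, -0.4, -0.3]
opening: -0.3
```

Run:
```python
from h import *
grab('side','s6');grab('top','t6')
a=cv2.imread('pics/s6.png')[230:385,225:400]
cv2.imwrite('pics/s6z.png',cv2.resize(a,None,fx=3.8,fy=3.8,interpolation=2))
b=cv2.imread('pics/t6.png')[205:285,215:400]
cv2.imwrite('pics/t6z.png',cv2.resize(b,None,fx=4,fy=4,interpolation=2))
```

```text
(no output)
```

View pics/s6z.png

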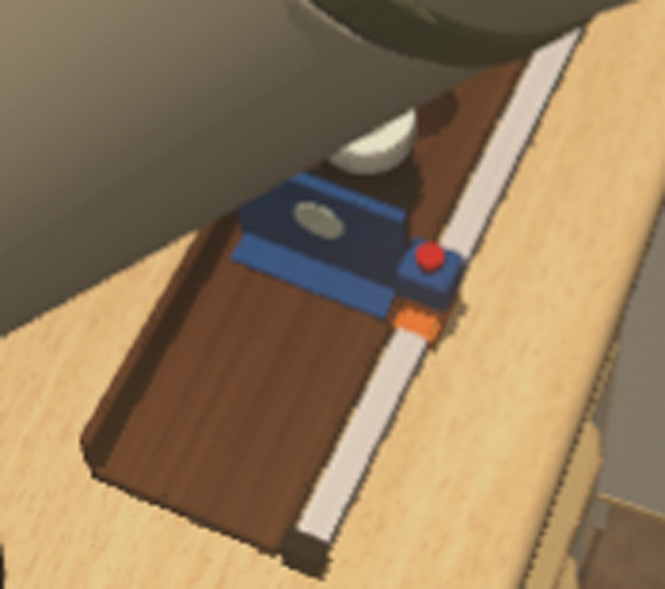

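View pics/t6z.png

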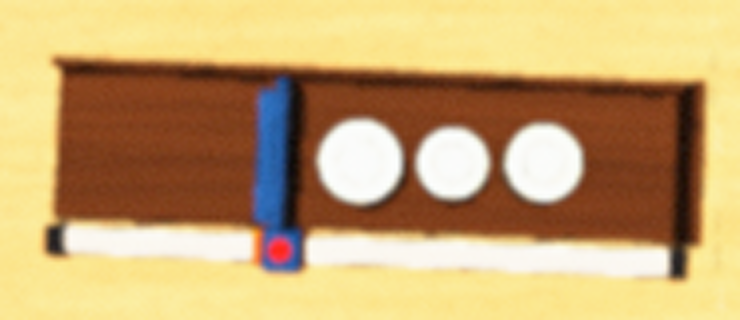

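Run:
```python
from h import *
R=np.array([[.9986,-.052,0],[.052,.9986,0],[0,0,1]])
for n in ('side0','s6','top0','t6'):
    z=load(n);w=cloud(z);hsv=cv2.cvtColor(z['im'],cv2.COLOR_RGB2HSV).astype(int);H,S,V=np.moveaxis(hsv,2,0)
    for nm,m in dict(red=((H<4)|(H>174))&(S>170)&(V>110),orange=(H>=4)&(H<16)&(S>170)&(V>150)).items():
        m=m.copy()
        if n[0]=='s': m[:285]=0;m[345:]=0;m[:,312:345]=m[:,312:345];m[:,:312]=0;m[:,350:]=0
        else: m[:255]=0;m[278:]=0;m[:,:240]=0;m[:,300:]=0
        k,l,st,c=cv2.connectedComponentsWithStats(m.astype(np.uint8))
        if k<2: continue
        i=1+st[1:,4].argmax();p=w[l==i];p=p[~np.isnan(p[:,0])]
        print(n,nm,st[i,4],c[i].round(1),'rack ray',(R@ray(z,*c[i],58 if nm=='red' else 16)).round(1),'z',np.median(p[:,2]).round(1),'depth',(R@np.median(p,0)).round(1))
```

```text
side0 red 35 [322.1 328. ] rack ray [450.9   7.4  58. ] z 58.8 depth [450.9   7.7  58.8]
side0 orange 99 [335.7 312.4] rack ray [450.4 -52.2  16. ] z 17.1 depth [449.6 -50.2  17.1]
s6 red 33 [337.8 297.1] rack ray [450.5 -61.4  58. ] z 58.0 depth [450.5 -61.1  58. ]
s6 orange 62 [334.7 314.5] rack ray [450.3 -47.5  16. ] z 16.7 depth [449.7 -47.1  16.7]
top0 red 18 [256.3 266.1] rack ray [454.4   7.7  58. ] z 57.9 depth [454.7   8.4  57.9]
top0 orange 71 [283.9 265.7] rack ray [456.7 -55.6  16. ] z 16.4 depth [456.  -53.3  16.4]
t6 red 16 [284.5 267. ] rack ray [454.7 -60.7  58. ] z 58.0 depth [454.7 -60.6  58. ]
t6 orange 8 [279.  265.5] rack ray [456.8 -43.2  16. ] z 13.6 depth [456.7 -43.   13.6]
```

move_arm(plan="0 0 0.03 0 0 0 0; 0 0 0.06 0 0 0 0; 0 0 0.09 0.02 0 0 0; 0 0 0.12 0.04 0 0 0; 0 0 0.15 0.07 0 0 0; 0 0 0.18 0.10 0 0 0; 0 0 0.20 0.12 0 0 0; 0 0 0.22 0.14 0 0 0; 0 0 0.24 0.14 0 0 0; 0 0 0.26 0.14 0 0 0; 0 0 0.28 0.14 0 0 0; 0 0 0.29 0.14 0 0 0; 0 0 0.295 0.14 0 0 0; 0 0 0.299 0.14 0 0 0; 0 0 0.301 0.14 0 0 0; 0 0 0.302 0.14 0 0 0; 0 0 0.302 0.14 0 0 0")

```text
time_s: 9.85
position: [501.1, -68.8, 60.4]
orientation: [[0.999, -0.051, 0.0], [-0.051, -0.999, 0.0], [0.0, -0.0, -1.0]]
contact_force: [-0.1, 0.3, 0.7]
opening: -0.0
```

move_arm(plan="0 0 0.001 0 0 0 0; 0 0 0.001 0 0 0 0")

```text
time_s: 10.02
position: [501.0, -70.0, 60.3]
orientation: [[0.999, -0.051, 0.0], [-0.051, -0.999, 0.0], [0.0, -0.0, -1.0]]
contact_force: [0.2, 0.1, -0.4]
opening: 0.2
```

move_arm(plan="0 0 0.001 0 0 0 0; 0 0 0.001 0 0 0 0")

```text
time_s: 10.18
position: [500.9, -71.4, 60.3]
orientation: [[0.999, -0.052, 0.0], [-0.052, -0.999, -0.0], [0.0, 0.0, -1.0]]
contact_force: [0.0, -0.2, 0.5]
opening: 0.1
```

move_arm(plan="0 0 0.001 0 0 0 0; 0 0 0.001 0 0 0 0")

```text
time_s: 10.35
position: [500.8, -72.7, 60.3]
orientation: [[0.999, -0.052, 0.0], [-0.052, -0.999, -0.0], [0.0, 0.0, -1.0]]
contact_force: [-1.1, -0.2, 0.3]
opening: 0.0
```

move_arm(plan="0 0 0.0005 0 0 0 0; 0 0 0.0005 0 0 0 0")

```text
time_s: 10.52
position: [500.8, -73.2, 60.3]
orientation: [[0.999, -0.052, 0.0], [-0.052, -0.999, -0.0], [0.0, 0.0, -1.0]]
contact_force: [-0.3, -0.3, 0.0]
opening: 0.5
```

move_arm(plan="0 0 0.0005 0 0 0 0; 0 0 0.0005 0 0 0 0")

```text
time_s: 10.68
position: [500.7, -73.6, 60.3]
orientation: [[0.999, -0.052, -0.0], [-0.052, -0.999, 0.0], [-0.0, -0.0, -1.0]]
contact_force: [0.2, 0.4, -0.9]
opening: 0.2
```

move_arm(plan="0 0 0.0005 0 0 0 0; 0 0 0.0005 0 0 0 0")

```text
time_s: 10.85
position: [500.8, -74.0, 60.3]
orientation: [[0.999, -0.052, 0.0], [-0.052, -0.999, 0.0], [0.0, -0.0, -1.0]]
contact_force: [0.6, 1.6, 0.6]
opening: -0.0
```

move_arm(plan="0 0 0.0005 0 0 0 0; 0 0 0.0005 0 0 0 0")

```text
time_s: 11.02
position: [500.7, -74.5, 60.3]
orientation: [[0.999, -0.052, -0.0], [-0.052, -0.999, 0.0], [-0.0, -0.0, -1.0]]
contact_force: [1.3, 0.9, -0.3]
opening: 0.2
```

move_arm(plan="0 0 0.0005 0 0 0 0; 0 0 0.0005 0 0 0 0")

```text
time_s: 11.18
position: [500.7, -75.1, 60.3]
orientation: [[0.999, -0.052, 0.0], [-0.052, -0.999, 0.0], [0.0, -0.0, -1.0]]
contact_force: [0.8, 1.1, -0.3]
opening: 0.3
```

move_arm(plan="0 0 0.0005 0 0 0 0; 0 0 0.0005 0 0 0 0")

```text
time_s: 11.35
position: [500.6, -75.6, 60.3]
orientation: [[0.999, -0.052, -0.0], [-0.052, -0.999, -0.0], [-0.0, 0.0, -1.0]]
contact_force: [-0.5, 1.1, -1.2]
opening: -0.2
```

move_arm(plan="0 0 0.0005 0 0 0 0; 0 0 0.0005 0 0 0 0")

```text
time_s: 11.52
position: [500.7, -75.9, 60.3]
orientation: [[0.999, -0.052, -0.0], [-0.052, -0.999, 0.0], [-0.0, -0.0, -1.0]]
contact_force: [0.3, 3.5, 0.0]
opening: -0.2
```

The force rose to 3.5 N at TCP y = -75.9, so the far ridge is holding the stop and it sits in the notch. I'm retracting now.

move_arm(plan="0 0 -0.01 0 0 0 0; 0 0 -0.03 0 0 0 0; 0 0 -0.05 0 0 0 0; 0 0 -0.07 0 0 0 0; 0 0 -0.10 0 0 0 0; 0 0 -0.12 -0.03 0 0 0; 0 0 -0.15 -0.06 0 0 0; 0 0 -0.18 -0.09 0 0 0; 0 0 -0.21 -0.12 0 0 0; 0 0 -0.24 -0.14 0 0 0; 0 0 -0.27 -0.14 0 0 0; 0 0 -0.30 -0.14 0 0 0; 0 0 -0.30 -0.14 0 0 0; 0 0 -0.30 -0.14 0 0 0; 0 0 -0.30 -0.14 0 0 0; 0 0 -0.30 -0.14 0 0 0")

```text
time_s: 12.85
position: [516.0, 222.3, 200.2]
orientation: [[0.999, -0.054, -0.0], [-0.054, -0.999, -0.001], [-0.0, 0.001, -1.0]]
contact_force: [-0.7, -0.5, -0.7]
opening: -0.1
```

Run:
```python
from h import *
grab('side','s7');grab('top','t7')
R=np.array([[.9986,-.052,0],[.052,.9986,0],[0,0,1]])
for n in ('s7','t7'):
    z=load(n);w=cloud(z);hsv=cv2.cvtColor(z['im'],cv2.COLOR_RGB2HSV).astype(int);H,S,V=np.moveaxis(hsv,2,0)
    m=((H<4)|(H>174))&(S>170)&(V>110)
    if n[0]=='s': m[:285]=0;m[345:]=0;m[:,:312]=0;m[:,350:]=0
    else: m[:255]=0;m[278:]=0;m[:,:240]=0;m[:,300:]=0
    p=w[m];v,u=np.nonzero(m);print(n,len(u),(R@ray(z,u.mean(),v.mean(),58)).round(1),np.nanmedian(p[:,2]))
z=load('t7');hsv=cv2.cvtColor(z['im'],cv2.COLOR_RGB2HSV).astype(int)
m=(hsv[...,1]<60)&(hsv[...,2]>140);m[:225]=0;m[258:]=0;m[:,290:].any();m[:,:285]=0;m[:,370:]=0
k,l,st,c=cv2.connectedComponentsWithStats(m.astype(np.uint8));print([(c[i].round(1),st[i,4]) for i in range(1,k) if st[i,4]>50])
b=cv2.imread('pics/t7.png')[190:310,215:480]
cv2.imwrite('pics/t7z.png',cv2.resize(b,None,fx=3,fy=3,interpolation=2))
```

```text
s7 32 [450.5 -63.9  58. ] 58.24203279284444
t7 16 [454.5 -62.8  58. ] 57.773189840173586
[(array([304.6, 245. ]), np.int32(362)), (array([327.7, 245.4]), np.int32(266)), (array([350.4, 245.4]), np.int32(308))]
```

View pics/t7z.png

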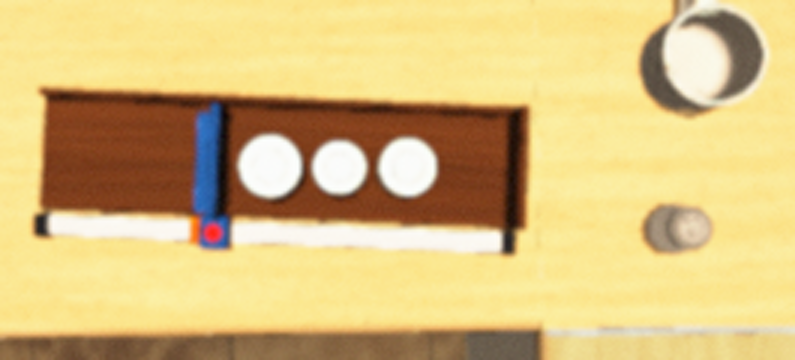

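The stop now reads rack y -62.8 (top) and -63.9 (side), which matches the notch estimates of -62.9 and -64. The plunger head is 58 mm up, so it is down. The jar pixels haven't changed, and the hand is clear.

```bash
python3 -c "
from h import *
print(job.finish_job())"
```

```text
the job is handed in; nothing more can be done
None
```

The blue end stop is latched in the orange catch's notch, and I have handed the job in. I pushed it about 70 mm along the rail with the shut fingertips on its outer face.

- **First push:** it crossed the first ridge and snapped ahead of the fingers. A look with the hand withdrawn put it about 2 mm short of the notch in both cameras, although the plunger read down.
- **Second push:** I nudged it in 0.5 mm steps until the force rose from 1 to 3.5 N against the far ridge, then withdrew about 300 mm.

**Last checks:**
- **Stop position:** the plunger is at -62.8 mm (top camera) and -63.9 mm (side camera), measured along the rack's y direction in world coordinates. The notch should be at -62.9 and -64.0 mm by the same two cameras, so each agrees to 0.1 mm. The calibration itself is only good to about 2 mm.
- **Plunger:** the head is 58 mm above the worktop, so it is down.
- **Jars:** all three are at the same pixel positions as at the start.
- **Shaker and mug:** they look undisturbed in the last top picture, but I did not measure them.
- **Hand:** clear of everything, with the measured force back at noise level. The job took about 13 s.

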